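# Clip the display-case key onto its snap hook

## Task

Hang the blue-headed key back on the empty snap hook of the key rack: thread its ring over the hook's nose, which may stand askew on its swivel, and press it gently past the sprung gate, which bends if forced, until the ring is inside and the gate has snapped shut over it. Leave the key hanging freely, and do not disturb the other keys or anything else on the counter.

Things in the scene. Friction and masses are not known exactly. Their poses are not given: they have to be found in the camera images.
- key_center (a point): Centre of the blue plastic head (36 long x 20 wide x 12 mm thick) of the key to hang, half-way up, 6 mm above the counter on which the key lies flat; grip across the 20 mm width. x: along the key to its ring; z: out of its flat face, up at the start. One rigid piece 97 mm long, about 45 g; a 6 mm steel shank runs 40 mm out of the -x end.
- key_eye (a point): Centre of the key's steel ring, 30 mm from the head's centre along +x, in the key's flat mid-plane (same axes as key_center). Ring: 20 mm outside, 12 mm hole, 4 mm round wire.
- hook_nose (a point): Where the top of the upturned nose of the EMPTY snap hook is if the hook stands square and half screwed in: 167 mm above the counter (always), 46 mm out of the rail. x: level, square to the rail and towards it; z up. The nose, 6 mm round, slopes 2 mm towards the rail over its first 13 mm, then runs straight down 15 mm; the straight part's inner face is 5 mm to the rail's side of its top.
- hook_seat (a point): Lowest point of the inside of the bend, for the hook as in hook_nose: 38 mm below its nose's top, 16 mm to the rail's side (same axes). The wire runs from the pin down round this bend and up to the nose; its mouth looks up. The ring of a hung key rests here, its centre 6 to 9 mm lower, the key's head below that. One of three hooks 78 mm apart on the rail; the empty one may be any.
- gate (a joint): Angle (rad) of the empty hook's sprung gate: 0 shut, 0.6 at its stop. A flat brass tongue 7 mm wide, hinged 30 mm to the rail's side of hook_nose and 12 mm lower, level across the mouth to the nose's inner face; swings only down into the hook. At its stop it leaves about 4 mm at the nose, so the ring's wire passes only when slid down along the nose: 2 to 6 N, 13 to 16 mm below its shut level.
- key: The blue-headed key as a whole; origin under the centre of its head.
- hook: Brass rosette of the empty hook, on the rail's face; x into the rail, z up; 17 mm below the nose's top. The threaded shank is screwed in up to 6 mm more or less than half, and the hook (6 mm steel wire) stands up to 0.35 rad askew on a slightly stiff upright pin 34 mm behind the nose (12 mm sideways at the nose); neither is measured: look or feel. A push turns it; it stays. Over 15 N bends it.
- red_key_center (a point): Centre of the head of a like key with a red head lying on the counter; leave alone.
- green_key_end (a point): Lower end of the green-headed key already hanging on another hook of the rack, free to swing; leave alone.
- yellow_key_end (a point): Lower end of the yellow-headed key already hanging on another hook, free to swing; leave alone.
- cup: Small green celadon cup, 68 mm across, 50 mm high; origin under its centre.
- labels: Roll of blue labels, 60 mm across, 20 mm high, lying flat; origin under its centre.
- brush: Flat dusting brush, wooden handle, about 200 mm long, lying on the counter; origin under its middle.
- jar: Amber glass jar with steel cap, 60 mm across, 85 mm high; origin under its centre.
There are look-alikes about, which are no part of the job. What is shaped like the key but brown, pink or turquoise is not meant.

How it is judged:
By the outcome, as a careful person would: the job done as asked, in the order asked, and still so for the second after the job is handed in, with the robot touching nothing.
It also fails if it takes over 61 s, if anything falls off the work surface, if the arm or the gripper's body presses on something with over 40 N, if the wrist force passes 120 N, or if a joint passes its speed limit or range.

## Robot

A 7-joint arm with a two-finger parallel gripper is mounted at the origin on the work surface. World frame = base frame: x ahead of the robot, y to its left, z up, the work surface at z = 0. Lengths are in mm, angles in rad, forces in N, time in s.
With the tool pointing down it reaches from about 425 to 925 mm from the base axis. Payload 6.8 kg.
Tool frame: the origin (TCP) lies midway between the tips of the shut fingers; the grasp point (between the pads) lies behind it (arm.grip_point_offset is the x of the grasp point in the tool frame, in mm); x points along the fingers, z is the direction in which the jaws open and shut, and the axes are right-handed (so a half turn about x gives the same grasp; the last joint's range is limited). The gripper opens to 85 mm and grips with 20 to 120 N. Pads are 22 mm wide; open, the fingers measure 114 mm over their backs; the gripper's body (76 mm by 85 mm) begins 54 mm behind the grasp point. The pads swing forward as they close: fully open they stand 13 mm farther back than shut.
Start: joints at [1.13, 0.477, 0.022, 1.555, -0.011, 1.109, -0.083], TCP at [220.526, -637.978, 231.308] pointing down, gripper open.
Joint ranges: [-2.96, 2.96], [-0.34, 2.1], [-1.41, 1.46], [0.24, 2.44], [-1.37, 4.51], [0.17, 1.92], [-2.96, 2.96]. Speed limits (rad/s): [2.39, 2.39, 3.14, 3.14, 3.14, 3.14, 3.14].

## Interface

Orientations are given as a unit quaternion [w, x, y, z].
In Python, from workcell import arm, viewer, workorder, finder gives the robot as it stands.
- The arm moves only by the tool step_arm, never from a script. Its arguments are lists of equal length, an entry for each row: "xyz": the shift along the tool's x, y, z in m, a list of three; "turn": the turn, a rotation vector about the tool's x, y, z in rad, a list of three. In form: {"xyz": [[tx, ty, tz], ...], "turn": [[ax, ay, az], ...]}. A call has 1 to 10 rows; each row is the pose to reach, as a shift and turn from the pose commanded when the call began, along the tool's axes at that moment; what a row does not reach only later rows make up. A row lasts 1/10 s, in which the tool goes at most 50 mm and 8.59 degrees, less where a joint would pass 70% of its speed; a pose out of reach is approached as far as the arm can. A call with a gripper value outside its range is refused whole. "claw" is the opening, from -1 (shut) to 1 (fully open), so that 0 is half open, set as the call begins (left out, the last holds). The fingers move at their own pace and stop on an object; "squeeze" is the grip in N (left out, the last holds). Time passes only in rows, so rows that repeat a pose let the fingers close. It gives the time, the measured TCP pose, the force and the opening at its end, in the units of the state.
- arm.sense(): the state, without advancing time (a new reading comes with each control period).
- viewer.camera(name): name is "scene" or "top" or "wrist"; returns a dict with "pixels" (400x640x3 uint8, blue, green, red), "depth" (400x640 float32, mm along the optical axis (not along the pixel's ray), 0 where there is no reading), "intrinsics" (3x3 intrinsics, pixels), "xyz" and "orientation" of the camera in the world. Camera axes: x right, y up, looking along -z (the intrinsics and any distortion apply to the point x, -y, -z); pixel columns grow to the right and rows downward; lengths in mm; the calibration is good to about 2 mm. The wrist camera is an equidistant fisheye: a pixel r from the principal point sees the ray r / f radians off the axis. A picture is of the moment at which its call begins.
- workorder.finish_job(): hands the job in, once; it reports no verdict.
Trained networks look in the newest picture that a camera, given by its name, has taken for a name from the list of things; names that differ only in an ending like _2 or _b are one class to them, and where a whole thing is asked for, a point or a joint stands for the part that bears it (a point fixed in the world has none). Each returns a list of dicts, best first, with "confidence" (0 to 1); they miss things now and then, are a little off and sometimes report something else, mostly with a low value. They report only what shows in the picture. A call takes as long as a camera call. They do not tell look-alikes from the thing itself.
- finder.look_for(camera, query): "at" ([column, row] as shares, 0 to 1, of the picture: columns of its width, rows of its height, amid what is visible of it).
- finder.cut_out(camera, query): "region" (400x640 bool, what is visible of it) and "at" ([column, row] as shares, 0 to 1, of the picture: columns of its width, rows of its height, amid what is visible of it).
- finder.spot_point(camera, query): "at" ([column, row] as shares, 0 to 1, of the picture: columns of its width, rows of its height: a listed point, or the origin of a listed thing).
The state is a dict: "time_s": time; "joint_positions": joint angles; "qd": joint speeds; "effort": joint torques, N m; "eef_pos": TCP position; "tcp_rot": TCP orientation; "wrist_force": force on the tool from outside, world axes, zero at the start; "torque": the same for the moment, N m; "finger_gap": finger opening in mm.
Only numpy, scipy, OpenCV 4.12 (cv2) and the standard library are available. Lean on these libraries where they do the work, as an engineer would, in place of code of your own. Each camera call takes 0.05 s, during which the arm holds its last target.

## Working session

There is one attempt and no reset: what is moved stays moved. The work goes in short steps, Python scripts to look and compute and a tool call to move; the robot and the scene stay as the last step left them, time stands still between calls to the robot, and variables do not carry over. Pictures are saved under pics/ and viewed, and the job is handed in when it is done.

Besides the shell and the picture viewer there is one more tool, called after "Emit:" as name(argument=value, ...) on one line, values as JSON. step_arm: Moves the arm, as the interface text tells. Its arguments: {"type":"object","properties":{"xyz":{"type":"array"},"turn":{"type":"array"},"claw":{"type":"number"},"squeeze":{"type":"number"}},"required":["xyz","turn"]}

```bash
mkdir -p pics; ls
cat > h.py <<'E'
import numpy as np, cv2
from workcell import arm, viewer, workorder, finder
from scipy.spatial.transform import Rotation as R
def rot(q): return R.from_quat([q[1],q[2],q[3],q[0]]).as_matrix()
def rays(c,uv):
    K=np.array(c["intrinsics"]); uv=np.atleast_2d(uv).astype(float)
    x=(uv[:,0]-K[0,2])/K[0,0]; y=(uv[:,1]-K[1,2])/K[1,1]
    return x,y
def world(c,uv,d,fish=False):
    x,y=rays(c,uv)
    d=np.atleast_1d(d)
    if fish:
        r=np.hypot(x,y)+1e-9; s=np.tan(r)/r; x=x*s;y=y*s
    p=np.stack([x*d,-y*d,-d],1)
    return p@rot(c["orientation"]).T+np.array(c["xyz"])
def proj(c,P,fish=False):
    p=(np.atleast_2d(P)-np.array(c["xyz"]))@rot(c["orientation"])
    x=p[:,0]/-p[:,2]; y=-p[:,1]/-p[:,2]
    if fish:
        r=np.hypot(x,y)+1e-9; s=np.arctan(r)/r; x=x*s;y=y*s
    K=np.array(c["intrinsics"])
    return np.stack([x*K[0,0]+K[0,2],y*K[1,1]+K[1,2]],1)
def onplane(c,uv,z,fish=False):
    a=world(c,uv,np.ones(len(np.atleast_2d(uv))),fish); o=np.array(c["xyz"])
    d=a-o; t=(z-o[2])/d[:,2]
    return o+d*t[:,None]
def crop(c,name,x0,y0,x1,y1,s):
    im=cv2.resize(c["pixels"][y0:y1,x0:x1],None,fx=s,fy=s,interpolation=cv2.INTER_CUBIC); cv2.imwrite("pics/"+name,im)
E
python3 - <<'E'
from h import *
import pickle
print(arm.sense(), arm.grip_point_offset)
for n in ["scene","top","wrist"]:
    c=viewer.camera(n); pickle.dump(c,open(n+".pkl","wb")); cv2.imwrite(f"pics/{n}0.png",c["pixels"])
    print(n,c["xyz"],c["orientation"],c["intrinsics"])
    for q in ["key_center","key_eye","hook_nose","hook_seat","hook","red_key_center","green_key_end","yellow_key_end"]:
        try:
            r=finder.spot_point(n,q)
            print(q,[( round(a["at"][0]*640,1),round(a["at"][1]*400,1),round(a["confidence"],2)) for a in r])
        except Exception as e: print(q,e)
E
```

```text
pics
{'time_s': 0.0, 'joint_positions': array([ 1.12987539,  0.47780232,  0.02235266,  1.55646995, -0.0115245 ,
        1.10930405, -0.08310949]), 'qd': array([-0.00078685,  0.00201662,  0.00108876, -0.0005286 ,  0.00073587,
       -0.00132061, -0.00046411]), 'effort': array([-8.50591005e-04, -5.96467602e+01,  1.60715651e+00, -2.81198841e+01,
        1.23611200e-02,  9.38104960e-03,  4.09365998e-05]), 'eef_pos': array([ 220.31600874, -637.39322568,  230.31666627]), 'tcp_rot': array([ 0.57535391,  0.41061849,  0.57647047, -0.40992942]), 'wrist_force': array([-0.3033469 ,  0.02502907, -0.22820673]), 'torque': array([ 0.01558797,  0.02493338, -0.0201    ]), 'finger_gap': 85.51394457220925} -18.700000000000003
scene [1212.62422294  -60.94557919  971.67642482] [0.69965619 0.24197659 0.2247024  0.63359086] [[400.21569593   0.         319.60620103]
 [  0.         400.21569593 194.17365398]
 [  0.           0.           1.        ]]
key_center [(233.5, 239.1, 0.73), (181.6, 207.0, 0.48), (318.7, 228.0, 0.47), (285.8, 247.0, 0.46), (324.3, 285.1, 0.44)]
key_eye [(292.3, 255.3, 0.64), (327.1, 
[... 683 characters left out ...]
e [(343.6, 173.0, 0.68), (320.4, 142.1, 0.63), (313.7, 187.4, 0.52), (385.0, 195.1, 0.5)]
hook_nose [(262.3, 195.6, 0.62)]
hook_seat [(253.1, 194.7, 0.52)]
hook [(251.9, 187.7, 0.59), (195.6, 242.2, 0.19)]
red_key_center [(366.6, 215.6, 0.41), (278.0, 181.6, 0.27), (436.8, 232.5, 0.2)]
green_key_end [(277.5, 180.5, 0.43)]
yellow_key_end [(240.2, 212.1, 0.49)]
wrist [ 289.8606998  -614.3429962   374.53219164] [ 0.80565566 -0.11814625  0.08402053 -0.57437007] [[309.70691629   0.         317.69486431]
 [  0.         309.70691629 205.0784858 ]
 [  0.           0.           1.        ]]
key_center []
key_eye []
hook_nose []
hook_seat []
hook []
red_key_center []
green_key_end []
yellow_key_end []
```

Run:
```python
from h import *
import pickle
for n,b in [("scene",(150,140,480,310)),("top",(170,120,450,270))]:
    c=pickle.load(open(n+".pkl","rb")); s=800/(b[2]-b[0]); crop(c,n+"_c.png",*b,min(s,600/(b[3]-b[1])))
```

```text
(no output)
```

View pics/scene0.png

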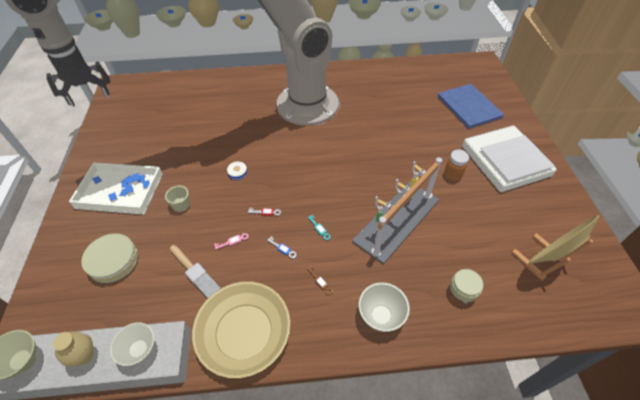

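```bash
true
```

```text
(no output)
```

View pics/scene_c.png

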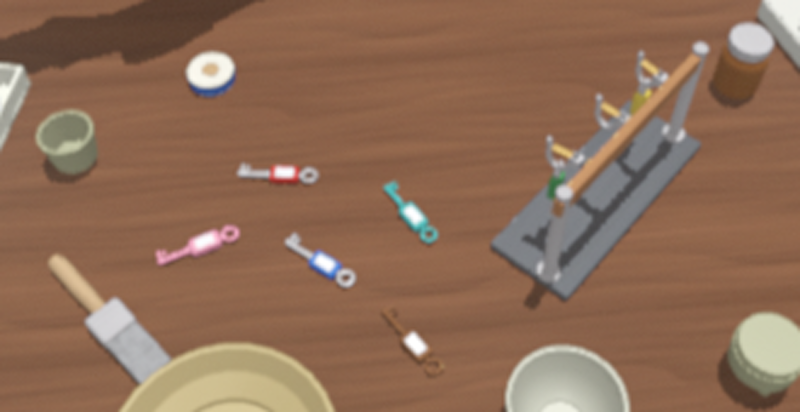

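View pics/top_c.png

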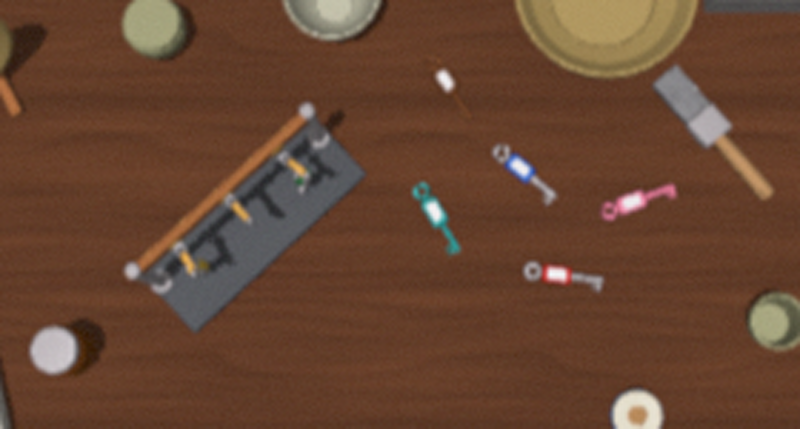

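Run:
```python
from h import *
import pickle
c=pickle.load(open("top.pkl","rb"))
def tp(u,v): return (170+u/ (800/280), 120+v/(800/280))
pts={"center":tp(520,168),"eye":tp(502,153),"tip":tp(551,197)}
for k,v in pts.items(): print(k,v,onplane(c,v,6)[0].round(1))
for k,v,z in [("railA",tp(307,110),180),("railB",tp(132,271),180),("nosemid",tp(240,215),167),("noseG",tp(302,176),167),("noseY",tp(190,268),167)]:
    print(k,v,onplane(c,v,z)[0].round(1), c["depth"][int(v[1])-1:int(v[1])+2,int(v[0])-1:int(v[0])+2].round(0).tolist())
s=pickle.load(open("scene.pkl","rb"))
def sp(u,v): k=330/800; return (150+u*k,140+v*k)
for k,v,z in [("center",sp(326,264),6),("eye",sp(346,278),6),("capA",sp(564,191),200),("capB",sp(701,48),200),("nosemid",sp(600,98),167),("noseG",sp(549,140),167),("noseY",sp(640,55),167)]:
    d=s["depth"][int(round(v[1])),int(round(v[0]))]
    print(k,v,onplane(s,v,z)[0].round(1), world(s,v,d)[0].round(1))
print(rot(arm.sense()["tcp_rot"]))
```

```text
center (352.0, 178.8) [ 628. -116.    6.]
eye (345.7, 173.55) [647.1 -93.6   6. ]
tip (362.85, 188.95) [ 591.2 -154.4    6. ]
railA (277.45, 158.5) [664.8 134.8 180. ] [[1437.0, 1440.0, 1436.0], [1440.0, 1434.0, 1431.0], [1439.0, 1441.0, 1437.0]]
railB (216.2, 214.85) [484.4 326.2 180. ] [[1417.0, 1413.0, 1415.0], [1413.0, 1413.0, 1418.0], [1413.0, 1411.0, 1413.0]]
nosemid (254.0, 195.25) [548.1 209.9 167. ] [[1583.0, 1438.0, 1432.0], [1581.0, 1581.0, 1438.0], [1583.0, 1577.0, 1436.0]]
noseG (275.7, 181.6) [592.2 141.  167. ] [[1464.0, 1442.0, 1442.0], [1480.0, 1485.0, 1468.0], [1488.0, 1490.0, 1490.0]]
noseY (236.5, 213.8) [488.7 264.7 167. ] [[1430.0, 1427.0, 1435.0], [1456.0, 1427.0, 1433.0], [1568.0, 1431.0, 1429.0]]
center (284.475, 248.89999999999998) [ 629.6 -110.5    6. ] [ 633.1 -110.2   11.7]
eye (292.725, 254.675) [650.3 -88.6   6. ] [ 6.464e+02 -8.880e+01 -6.000e-01]
capA (382.65, 218.7875) [688.4 132.3 200. ] [667.4 140.1 169.1]
capB (439.16249999999997, 159.8) [516.5 317.2 200. ] [490.8 331.2 171.4]
nosemid (397.5, 180.425) [548.3 203.4 167. ] [411.  258.1   0.6]
noseG (376.4625, 197.75) [599.9 137.6 167. ] [597.  138.5 163.2]
noseY (414.0, 162.6875) [490.2 262.1 167. ] [488.9 262.7 165.5]
[[-1.90266448e-05  9.45143004e-01  3.26656855e-01]
 [-5.95080255e-06  3.26656855e-01 -9.45143005e-01]
 [-1.00000000e+00 -1.99267706e-05 -5.90824537e-07]]
```

Emit:
step_arm(xyz=[[0.03,0.556,-0.36],[0.03,0.556,-0.36],[0.03,0.556,-0.36],[0.03,0.556,-0.36],[0.03,0.556,-0.36],[0.03,0.556,-0.36],[0.03,0.556,-0.36],[0.03,0.556,-0.36],[0.03,0.556,-0.36],[0.03,0.556,-0.36]], turn=[[-0.494,0,0],[-0.494,0,0],[-0.494,0,0],[-0.494,0,0],[-0.494,0,0],[-0.494,0,0],[-0.494,0,0],[-0.494,0,0],[-0.494,0,0],[-0.494,0,0]])

```text
time_s: 2.35
eef_pos: [529.1, -242.9, 208.9]
tcp_rot: [0.659, 0.257, 0.658, -0.257]
wrist_force: [0.3, -0.4, 0.2]
finger_gap: 85.5
```

Emit:
step_arm(xyz=[[0.0,0.16,-0.013],[0.0,0.16,-0.013],[0.0,0.16,-0.013],[0.0,0.16,-0.013],[0.0,0.16,-0.013]], turn=[[0,0,0],[0,0,0],[0,0,0],[0,0,0],[0,0,0]])

```text
time_s: 2.85
eef_pos: [628.0, -114.8, 208.5]
tcp_rot: [0.659, 0.256, 0.659, -0.255]
wrist_force: [-1.0, -0.7, 0.6]
finger_gap: 85.0
```

```bash
cat > look.py <<'E'
from h import *
import pickle,sys
s=arm.sense(); tag=sys.argv[1]; qs=sys.argv[2].split(",")
print(s["time_s"],s["eef_pos"].round(1),s["wrist_force"].round(1),s["finger_gap"].round(1)); print(rot(s["tcp_rot"]).round(4).tolist())
c=viewer.camera("wrist"); pickle.dump(c,open(f"w{tag}.pkl","wb")); cv2.imwrite(f"pics/w{tag}.png",c["pixels"])
print(c["xyz"])
for q,z in zip(qs,sys.argv[3].split(",")):
    for a in finder.spot_point("wrist",q):
        uv=(a["at"][0]*640,a["at"][1]*400); d=c["depth"][min(399,int(uv[1])),min(639,int(uv[0]))]
        print(q,np.round(uv,1),round(a["confidence"],2),onplane(c,uv,float(z),True)[0].round(1),world(c,uv,d,True)[0].round(1))
E
python3 look.py 1 key_center,key_eye,hook_nose 6,6,167
```

```text
Traceback (most recent call last):
  File "look.py", line 4, in <module>
    print(s["time_s"],s["eef_pos"].round(1),s["wrist_force"].round(1),s["finger_gap"].round(1)); print(rot(s["tcp_rot"]).round(4).tolist())
                                                                      ^^^^^^^^^^^^^^^^^^^^^
AttributeError: 'float' object has no attribute 'round'
```

```bash
sed -i 's/s\["finger_gap"\].round(1)/round(s["finger_gap"],1)/' look.py; python3 look.py 1 key_center,key_eye,hook_nose 6,6,167
```

```text
2.85 [ 628.  -114.8  208.5] [-1.  -0.7  0.6] 85.0
[[0.0004, 0.6737, 0.739], [0.0013, 0.739, -0.6737], [-1.0, 0.0012, -0.0006]]
[677.52315911 -61.33692239 351.82454483]
key_center [334.2  50.5] 0.94 [740.3 -19.    6. ] [739.1 -19.9  13. ]
key_center [217.6 147.2] 0.84 [569.5  -7.9   6. ] [677.5 -61.3 351.8]
key_center [315.2 177.7] 0.67 [ 627.7 -111.4    6. ] [ 628.7 -110.4   12.8]
key_center [317.4 179.3] 0.67 [ 628.2 -114.5    6. ] [ 629.3 -113.3   14. ]
key_center [363.7 278.4] 0.64 [ 585.1 -250.3    6. ] [ 587.2 -246.    13.9]
key_eye [339.3  24.6] 0.98 [765.5  -0.    6. ] [766.7   0.8   1.3]
key_eye [316.6 154. ] 0.96 [647.2 -92.4   6. ] [ 6.466e+02 -9.300e+01 -2.000e-01]
key_eye [223.1 119.6] 0.9 [596.8  10.    6. ] [595.8  10.9   1.9]
hook_nose [10.3 38.6] 0.92 [541.6 199.1 167. ] [540.9 200.5 166. ]
hook_nose [317.1 177.7] 0.37 [651.7 -88.9 167. ] [ 630.3 -111.8   13. ]
```

View pics/w1.png

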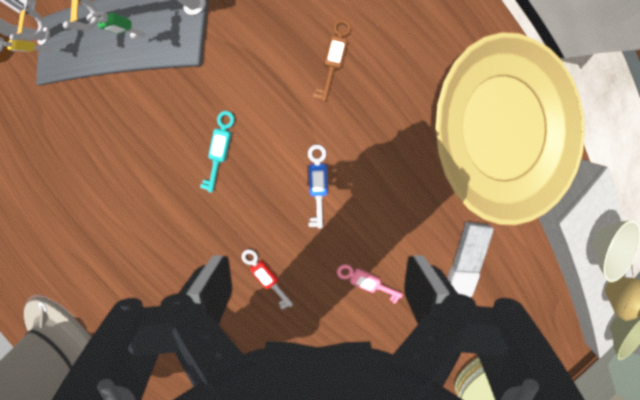

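Run:
```python
from h import *
import pickle
c=pickle.load(open("w1.pkl","rb")); crop(c,"w1c.png",270,130,370,240,5)
im=c["pixels"].astype(int); 
m=(im[...,0]>im[...,2]+50)&(im[...,0]>im[...,1]+30); m[:130]=0;m[240:]=0;m[:,:290]=0;m[:,350:]=0
m=cv2.morphologyEx(m.astype(np.uint8),cv2.MORPH_CLOSE,np.ones((9,9)))
# head top surface z=12
ys,xs=np.nonzero(m); P=onplane(c,np.stack([xs,ys],1),12,True)[:,:2]
(r)=cv2.minAreaRect(P.astype(np.float32)); print(r, P.mean(0),len(P))
for uv in [(317,154),(316.8,147),(316.8,161.5),(318,226),(319,205)]: print(uv,onplane(c,uv,6,True)[0].round(1))
```

```text
((629.1329956054688, -114.18603515625), (36.194156646728516, 19.576398849487305), 50.53096008300781) [ 629.94031984 -113.08492191] 324
(317, 154) [647.5 -92.7   6. ]
(316.8, 147) [652.7 -86.7   6. ]
(316.8, 161.5) [641.6 -98.9   6. ]
(318, 226) [ 590.6 -156.8    6. ]
(319, 205) [ 609.  -138.3    6. ]
```

View pics/w1c.png

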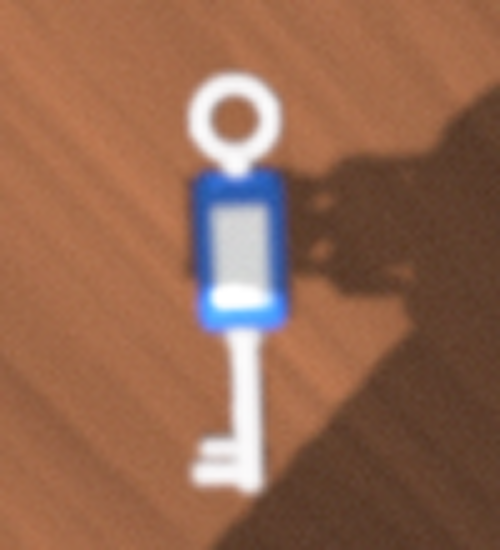

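Emit:
step_arm(xyz=[[0.16,0,0],[0.16,0,0],[0.16,0,0],[0.16,0,0],[0.19,0,0],[0.206,0,0],[0.206,0,0],[0.206,0,0]], turn=[[-0.033,0,0],[-0.033,0,0],[-0.033,0,0],[-0.033,0,0],[-0.033,0,0],[-0.033,0,0],[-0.033,0,0],[-0.033,0,0]], claw=0.0)

```text
time_s: 3.85
eef_pos: [627.7, -118.5, 4.2]
tcp_rot: [0.663, 0.246, 0.662, -0.246]
wrist_force: [-0.3, -0.9, 0.5]
finger_gap: 42.8
```

```bash
python3 look.py 2 key_center 12
```

```text
3.85 [ 627.7 -118.5    4.2] [-0.3 -0.9  0.5] 42.8
[[0.0015, 0.6531, 0.7573], [-0.0004, 0.7573, -0.6531], [-1.0, 0.0007, 0.0014]]
[675.57297151 -63.39315463 147.43225143]
key_center [312.5 251.6] 0.89 [ 632.1 -110.2   12. ] [ 632.3 -110.    12.6]
key_center [107.  176.2] 0.8 [575.7  -9.6  12. ] [576.5 -10.   13.2]
```

View pics/w2.png

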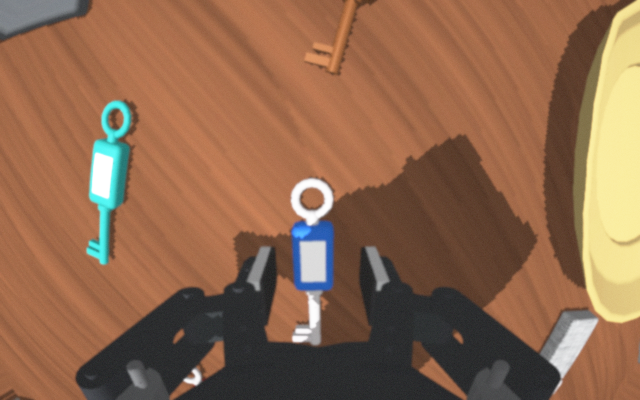

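Run:
```python
from h import *
import pickle
c=pickle.load(open("w2.pkl","rb")); s=arm.sense(); T=rot(s["tcp_rot"]); p=s["eef_pos"]; print(p)
for o in [(0,0,0),(-5,11,21),(-5,-11,21),(-5,11,-21),(-5,-11,-21)]: print(o,proj(c,p+T@np.array(o,float),True))
for uv in [(312.5,256),(312,222),(313.5,290)]: print(onplane(c,uv,12,True), (onplane(c,uv,12,True)-p)@T)
print((onplane(c,(312,199),6,True)-p)@T, (onplane(c,(316,340),6,True)-p)@T)
```

```text
[ 628.29646622 -118.26136664    4.71761197]
(0, 0, 0) [[317.46862483 260.59804943]]
(-5, 11, 21) [[360.41417697 244.85430053]]
(-5, -11, 21) [[358.0836192 283.3886044]]
(-5, 11, -21) [[274.45862622 244.87626864]]
(-5, -11, -21) [[276.89187808 283.39102471]]
[[ 630.52670376 -111.98946725   12.        ]] [[-7.27872762  6.21825291 -2.38690425]]
[[641.90177683 -98.62136033  12.        ]] [[-7.25129747 23.77061136 -2.49884398]]
[[ 618.03114358 -127.03081973   12.        ]] [[ -7.30868883 -13.33306167  -2.03122271]]
[[-1.23654957 33.17815043 -2.55147228]] [[ -1.36867897 -53.12572202  -0.93229571]]
```

Emit:
step_arm(xyz=[[0.002,0.0045,-0.0022],[0.002,0.0045,-0.0022],[0.002,0.0045,-0.0022]], turn=[[-0.015,0,0],[-0.015,0,0],[-0.015,0,0]])

```text
time_s: 4.25
eef_pos: [628.5, -112.6, 1.2]
tcp_rot: [0.665, 0.241, 0.665, -0.241]
wrist_force: [0.2, 0.3, -0.7]
finger_gap: 42.4
```

Emit:
step_arm(xyz=[[0,0,0],[0,0,0],[0,0,0],[0,0,0],[0,0,0]], turn=[[0,0,0],[0,0,0],[0,0,0],[0,0,0],[0,0,0]], claw=-1, squeeze=90)

```text
time_s: 4.75
eef_pos: [628.4, -113.2, 1.2]
tcp_rot: [0.665, 0.241, 0.665, -0.241]
wrist_force: [-1.4, -0.2, 5.2]
finger_gap: 17.4
```

```bash
python3 look.py 3 key_center 12
```

```text
4.75 [ 628.4 -113.2    1.2] [-1.4 -0.2  5.2] 17.4
[[0.0004, 0.6413, 0.7673], [-0.0002, 0.7673, -0.6413], [-1.0, 0.0001, 0.0004]]
[675.51142223 -57.41364715 144.38061728]
key_center [317.9 265.6] 0.85 [ 630.7 -111.2   12. ] [ 630.8 -111.1   12.3]
key_center [111.2 181.8] 0.63 [576.7 -10.1  12. ] [578.6 -11.   14.4]
```

View pics/w3.png

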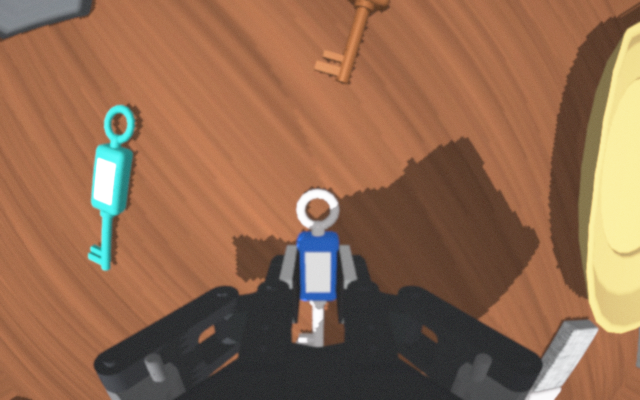

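Emit:
step_arm(xyz=[[-0.05,0,0],[-0.1,0,0],[-0.15,0,0],[-0.2,0,0],[-0.214,0,0],[-0.214,0,0]], turn=[[0,0,0],[0,0,0],[0,0,0],[0,0,0],[0,0,0],[0,0,0]])

```text
time_s: 5.45
eef_pos: [629.8, -113.3, 217.6]
tcp_rot: [0.667, 0.242, 0.663, -0.241]
wrist_force: [-0.2, 0.4, -0.5]
finger_gap: 17.7
```

Emit:
step_arm(xyz=[[0,0.12,-0.275],[0,0.12,-0.275],[0,0.12,-0.275],[0,0.12,-0.275],[0,0.12,-0.275],[0,0.12,-0.275],[0,0.12,-0.275],[0,0.12,-0.275],[0,0.12,-0.275]], turn=[[0.12,0,0],[0.12,0,0],[0.12,0,0],[0.12,0,0],[0.12,0,0],[0.12,0,0],[0.12,0,0],[0.12,0,0],[0.12,0,0]])

```text
time_s: 6.35
eef_pos: [493.9, 153.8, 213.2]
tcp_rot: [0.648, 0.28, 0.649, -0.282]
wrist_force: [0.1, -0.1, 1.1]
finger_gap: 17.5
```

```bash
python3 look.py 4 key_center,key_eye,hook_nose,hook_seat 212,208,167,129
```

```text
6.35 [493.9 153.8 213.2] [ 0.1 -0.1  1.1] 17.5
[[-0.0023, 0.7294, 0.6841], [-0.0013, 0.6841, -0.7294], [-1.0, -0.0025, -0.0006]]
[547.79339873 203.69011466 356.20129557]
key_center [316.7 267.2] 0.95 [490.7 151.  212. ] [496.2 156.2 226.1]
key_center [451.8 224.3] 0.93 [556.8 114.8 212. ] [569.2  -8.7  11.8]
key_center [536.6 141.8] 0.65 [625.9 110.3 212. ] [733.6 -18.4  13.4]
key_center [528.2 309.9] 0.61 [560.5  14.8 212. ] [ 578.1 -246.7   12.4]
key_eye [459.7 196.9] 0.86 [570.2 120.9 208. ] [601.4   5.3   0.9]
key_eye [539.2 116.9] 0.77 [639.1 117.1 208. ] [767.4  -4.4  -0. ]
key_eye [517.8 301.9] 0.77 [558.3  25.4 208. ] [ 573.  -223.2    1.4]
key_eye [320.  210.5] 0.62 [513.7 170.3 208. ] [ 4.659e+02  1.235e+02 -3.000e-01]
hook_nose [312.7 128.6] 0.94 [539.2 199.9 167. ] [532.2 196.9  13.7]
hook_seat [312.7 103. ] 0.77 [551.2 212.  129. ] [550.8 211.  155.9]
```

View pics/w4.png

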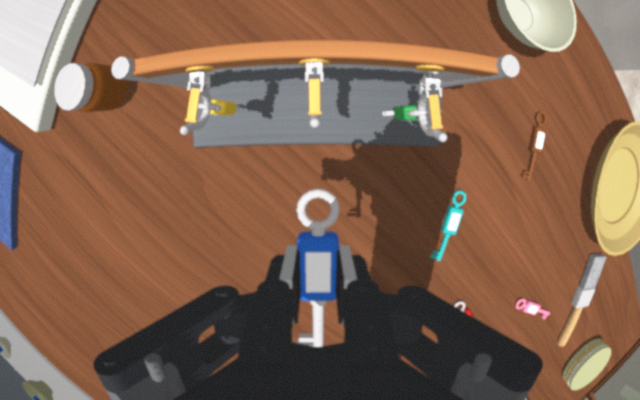

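Run:
```python
from h import *
import pickle
c=pickle.load(open("w4.pkl","rb")); crop(c,"w4c.png",270,40,360,150,5.4)
d=c["depth"]; np.set_printoptions(linewidth=200)
print(d[112:130:1,308:322].round(0).astype(int))
```

```text
[[328 190 190 190 191 191 190 190 189 191 191 191 191 191]
 [329 191 190 190 191 191 191 190 190 190 192 190 190 191]
 [330 191 191 191 192 192 191 192 191 192 191 192 191 191]
 [330 329 329 208 193 191 191 190 191 193 209 329 329 329]
 [330 329 330 191 189 188 188 187 188 190 193 329 330 329]
 [329 328 329 191 189 189 189 188 188 190 193 330 330 330]
 [330 329 330 190 186 183 185 184 185 187 191 330 329 330]
 [330 330 192 185 183 182 182 182 184 185 188 330 332 331]
 [330 331 189 183 183 183 183 181 182 183 183 331 331 329]
 [331 331 184 182 181 183 182 181 183 182 183 331 330 332]
 [332 332 183 182 182 183 182 182 182 182 184 331 331 330]
 [333 331 183 182 183 183 182 182 183 182 182 331 331 333]
 [332 333 185 184 183 183 183 182 185 183 184 333 333 331]
 [332 333 184 183 183 183 183 183 183 185 333 332 332 333]
 [332 332 333 185 183 183 182 183 183 184 332 331 334 333]
 [333 333 333 333 185 184 183 185 185 334 334 334 333 332]
 [332 333 334 334 332 332 334 333 334 335 333 333 333 333]
 [333 334 334 333 333 335 333 335 333 334 333 335 333 334]]
```

View pics/w4c.png

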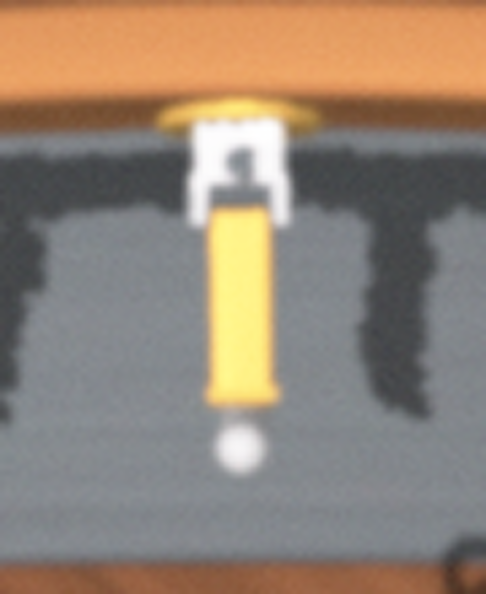

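Run:
```python
from h import *
import pickle
c=pickle.load(open("w4.pkl","rb")); p=np.array([493.9,153.8,213.2]); T=rot([0.648,0.28,0.649,-0.282])
d=c["depth"]
def f(n,uv,z=None):
    w=onplane(c,uv,z,True)[0] if z else world(c,uv,d[int(round(uv[1])),int(round(uv[0]))],True)[0]
    print(n,uv,w.round(1),"tool",((w-p)@T).round(1))
f("nose",(314.4,123)); f("nose",(314.4,123),167)
f("gateend",(315,110),156);f("gateend",(315,110)); f("gatebase",(314.4,81)); f("gatebase",(314.4,81),156)
f("rosL",(270+160/5.4,40+120/5.4)); f("rosR",(270+318/5.4,40+120/5.4)); f("rosC",(270+240/5.4,40+115/5.4))
for u in (160,220,260,300,350,400,470):
    # rail top front edge
    col=d[40:90,u]; j=np.argmax(np.diff(col)>40); f(f"rail{u}",(u,40+j-1))
f("ring",(318,210.5)); 
m=d[185:235,290:345]; mask=(m<160)&(m>120); ys,xs=np.nonzero(mask); 
W=world(c,np.stack([xs+290,ys+185],1),m[mask],True); t=(W-p)@T
sel=(t[:,1]>20); tt=t[sel]; print("ring pts",tt.min(0),tt.max(0), np.median(tt,0))
# plane fit tool x vs y,z
A=np.c_[tt[:,1:],np.ones(len(tt))]; print("fit",np.linalg.lstsq(A,tt[:,0],rcond=None)[0])
print(rot(c["orientation"]).round(3))
```

```text
nose (314.4, 123) [542.4 201.5 168. ] tool [45.  68.2 -1.6]
nose (314.4, 123) [542.4 201.5 167. ] tool [46.  68.2 -1.6]
gateend (315, 110) [548.5 206.9 156. ] tool [57.  76.3 -1.4]
gateend (315, 110) [548.5 206.9 156.1] tool [56.9 76.3 -1.4]
gatebase (314.4, 81) [561.8 219.9 157.9] tool [55.  94.9 -1.7]
gatebase (314.4, 81) [562. 220. 156.] tool [56.9 95.1 -1.7]
rosL (299.6296296296296, 62.22222222222222) [564.7 235.4 156. ] tool [ 56.9 107.6 -11.1]
rosR (328.8888888888889, 62.22222222222222) [577.7 222.  153.4] tool [ 59.5 108.    7.5]
rosC (314.44444444444446, 61.29629629629629) [570.9 228.2 161. ] tool [ 51.8 107.2  -1.7]
rail160 (160, np.int64(82)) [482.3 323.9 113.2] tool [  99.7  108.2 -132. ]
rail220 (220, np.int64(66)) [528.3 277.2 146.6] tool [ 66.3 109.7 -66.5]
rail260 (260, np.int64(63)) [547.6 256.6 146.7] tool [ 66.2 109.7 -38.3]
rail300 (300, np.int64(63)) [564.6 235.1 154.1] tool [ 58.8 107.4 -11. ]
rail350 (350, np.int64(53)) [589.5 215.9 163.8] tool [ 49.  112.4  20.1]
rail400 (400, np.int64(65)) [611.8 187.6 147.2] tool [ 65.6 109.3  56. ]
rail470 (470, np.int64(81)) [660.2 134.5 112.2] tool [100.6 108.4 127.8]
ring (318, 210.5) [464.7 125.7   1.8] tool [211.5 -39.8   0.6]
ring pts [-9.85459094 20.00897035 -9.79338033] [-4.05239146 40.13198027  9.86897588] [-7.13299533 30.00851978  0.49379685]
fit [ 1.40716008e-02  2.68835581e-03 -7.53916765e+00]
[[ 0.684  0.698  0.212]
 [-0.73   0.654  0.197]
 [-0.001 -0.289  0.957]]
```

Emit:
step_arm(xyz=[[0.02,0.03,-0.002],[0.038,0.0374,-0.002],[0.038,0.0374,-0.002],[0.038,0.0374,-0.002]], turn=[[0,0,0],[0,0,0],[0,0,0],[0,0,0]])

```text
time_s: 7.0
eef_pos: [519.7, 181.7, 176.6]
tcp_rot: [0.649, 0.28, 0.649, -0.281]
wrist_force: [0.3, 0.3, -0.8]
finger_gap: 17.5
```

```bash
python3 look.py 5 key_eye,hook_nose 172,167
python3 - <<'E'
from h import *
import pickle
c=pickle.load(open("w5.pkl","rb")); crop(c,"w5c.png",260,90,380,250,3.7)
s=arm.sense(); T=rot(s["tcp_rot"]); p=s["eef_pos"]; print(p)
print("expected nose px", proj(c,[[542.4,201.5,167],[542.4,201.5,164]],True), "ring", proj(c,p+T@np.array([-5.5,30.1,0]),True))
np.set_printoptions(linewidth=250)
print(c["depth"][190:232:2,296:342:2].round(0).astype(int))
E
```

```text
7.0 [519.7 181.7 176.6] [ 0.3  0.3 -0.8] 17.5
[[-0.0012, 0.7288, 0.6847], [-0.0006, 0.6847, -0.7288], [-1.0, -0.0013, -0.0004]]
[573.44351439 231.537369   319.67819202]
key_eye [524.8 333.1] 0.82 [574.3  18.4 172. ] [ 575.3 -216.2    9.4]
key_eye [319.3 211.3] 0.73 [539.2 198.4 172. ] [499.4 159.9   0.7]
key_eye [469.2 237.6] 0.69 [585.4 125.8 172. ] [599.3   3.5   1. ]
key_eye [554.5 148.2] 0.61 [662.7 122.9 172. ] [761.8   2.3   7.9]
hook_nose [321.1 205.6] 0.6 [540.9 198.7 167. ] [5.053e+02 1.628e+02 2.000e-01]
[520.24947753 181.89812247 177.69386706]
expected nose px [[319.1104803  199.92495922]
 [319.08751716 198.35948486]] ring [[317.35267572 208.39119383]]
[[327 328 328 330 328 329 329 328 142 141 141 142 141 141 142 329 328 328 327 328 328 327 328]
 [328 328 330 329 329 142 140 140 139 140 141 140 140 140 140 140 141 329 329 330 328 329 329]
 [330 329 330 331 329 140 141 140 140 140 140 140 140 140 139 141 140 141 328 330 330 329 329]
 [331 331 329 141 140 140 141 142 140 141 140 141 140 141 139 141 140 141 141 329 328 329 329]
 [331 331 143 142 141 140   0 142 144 159 159 15
[... 867 characters left out ...]
6 335 336 143 143 143 145 337 335]
 [337 337 143 143 144 144 146 337 337 337 336 336 336 339 337 338 145 144 144 144 143 337 337]
 [338 339 145 144 144 144 145 145 146 338 337 147 340 338 146 143 144 144 143 144 338 338 338]
 [339 339 339 144 143 144 143 144 146 145 146 145 146 145 143 145 145 144 144 145 339 339 339]
 [338 339 338 339 145 144 145 144 144 145 145 144 145 145 145 144 144 143 146 340 340 339 340]
 [341 340 340 340 339 340 145 144 144 145 145 144 145 145 145 145 145 341 340 340 341 339 341]
 [342 340 341 340 341 339 145 145 145 146 144 143 144 145 145 145 341 340 341 341 339 342 340]
 [340 342 342 341 340 341 341 341 144 145 146 144 144 145 342 340 341 341 341 342 341 341 343]]
```

View pics/w5c.png

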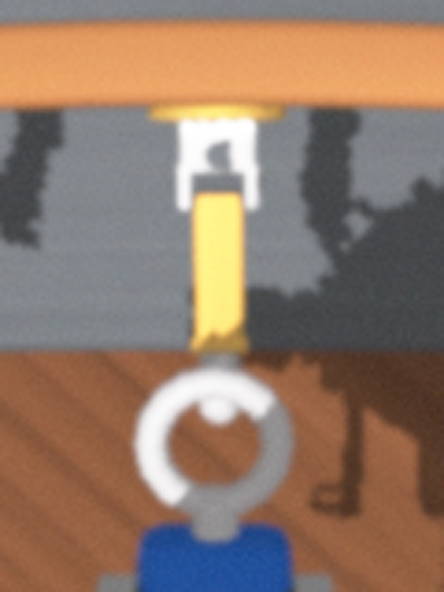

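Run:
```python
from h import *
import pickle
c=pickle.load(open("w5.pkl","rb"))
s=arm.sense(); T=rot(s["tcp_rot"]); p=np.array([520.0,181.8,177.2])
d=c["depth"]
ys,xs=np.mgrid[180:240,285:355]; D=d[180:240,285:355]
W=world(c,np.stack([xs.ravel(),ys.ravel()],1),D.ravel(),True); t=(W-p)@T; D=D.ravel()
r=(D>130)&(D<150)&(t[:,1]>19.5)
tr=t[r]; print(tr.min(0),tr.max(0),np.median(tr,0))
# fit circle to the ring points via hole boundary: weighted centroid of ring pts y>..
from scipy.optimize import least_squares
q=least_squares(lambda a: np.hypot(tr[:,1]-a[0],tr[:,2]-a[1])-a[2],[30,0,8],loss="soft_l1").x; print("ring",q)
n=(D>155)&(D<165)&(t[:,1]<50); tn=t[n]; print("nose",n.sum(),tn.min(0),tn.max(0),tn.mean(0))
A=np.c_[tr[:,1:],np.ones(len(tr))]; print("fit",np.linalg.lstsq(A,tr[:,0],rcond=None)[0])
```

```text
[-9.11741882 19.52177926 -9.8635221 ] [-2.74863815 39.78608483  9.78192636] [-6.40305951 29.61456173  0.39799458]
ring [29.95553805  0.15971007  8.05651743]
nose 68 [ 8.92358413 27.82740038 -2.19711467] [19.02396793 37.91163171  4.01663402] [11.54840887 30.42407298  0.83972723]
fit [ 2.71254785e-02  3.01341524e-03 -7.17873993e+00]
```

Emit:
step_arm(xyz=[[0.003,0.0005,0.0006],[0.008,0.0005,0.0006],[0.012,0.0005,0.0006],[0.015,0.0005,0.0006],[0.018,0.0005,0.0006],[0.02,0.0005,0.0006],[0.02,0.0005,0.0006]], turn=[[0,0,0],[0,0,0],[0,0,0],[0,0,0],[0,0,0],[0,0,0],[0,0,0]])

```text
time_s: 7.85
eef_pos: [520.5, 182.3, 156.3]
tcp_rot: [0.649, 0.28, 0.649, -0.281]
wrist_force: [-0.2, 1.3, -0.5]
finger_gap: 17.3
```

```bash
cat > crp.py <<'E'
from h import *
import pickle,sys
tag=sys.argv[1]
c=pickle.load(open(f"w{tag}.pkl","rb")); crop(c,f"w{tag}c.png",270,120,370,250,4.5)
F=[];P=[]
for i in range(1): s=arm.sense(); print(s["time_s"],s["eef_pos"].round(2),s["wrist_force"].round(2),s["torque"].round(3))
T=rot(s["tcp_rot"]); print("tool-frame force",(s["wrist_force"]@T).round(2))
s2=arm.sense()
E
python3 look.py 6 hook_nose 167; python3 crp.py 6
```

```text
7.85 [520.5 182.3 156.3] [-0.2  1.3 -0.5] 17.3
[[-0.0006, 0.7284, 0.6852], [-0.0002, 0.6852, -0.7284], [-1.0, -0.0006, -0.0003]]
[574.16522469 232.06701821 299.46780192]
hook_nose [316.2 224.7] 0.76 [537.9 199.  167. ] [537.  198.2 163.8]
7.95 [520.78 182.43 156.69] [-0.04  0.29 -0.86] [-0.037  0.027 -0.017]
tool-frame force [ 0.86  0.17 -0.24]
```

View pics/w6c.png

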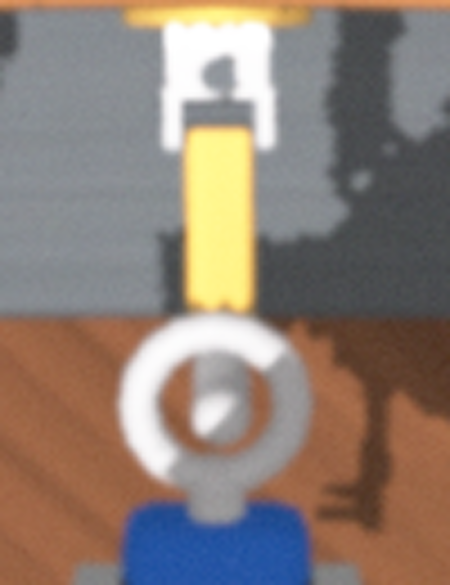

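Emit:
step_arm(xyz=[[0.002,-0.0005,0],[0.004,-0.0005,0],[0.006,-0.0005,0],[0.008,-0.0005,0],[0.01,-0.0005,0],[0.01,-0.0005,0]], turn=[[0,0,0],[0,0,0],[0,0,0],[0,0,0],[0,0,0],[0,0,0]])

```text
time_s: 8.55
eef_pos: [520.7, 182.3, 146.7]
tcp_rot: [0.649, 0.281, 0.649, -0.28]
wrist_force: [0.5, -0.2, 1.9]
finger_gap: 17.5
```

```bash
python3 look.py 7 hook_nose 167; python3 crp.py 7
```

```text
8.55 [520.7 182.3 146.7] [ 0.5 -0.2  1.9] 17.5
[[0.0007, 0.7284, 0.6852], [0.0005, 0.6852, -0.7284], [-1.0, 0.0009, 0.0001]]
[574.16717809 231.94917797 290.0035317 ]
hook_nose [318.7 231.4] 0.71 [539.2 198.4 167. ] [535.9 195.4 155.7]
8.65 [520.74 182.22 146.91] [ 0.05 -0.24  1.12] [ 0.169 -0.127 -0.014]
tool-frame force [-1.12 -0.12  0.21]
```

View pics/w7c.png

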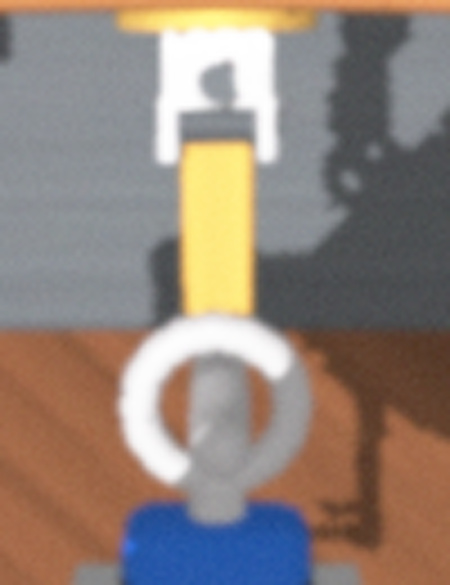

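Emit:
step_arm(xyz=[[0.0015,-0.0003,0],[0.003,-0.0003,0],[0.0045,-0.0003,0],[0.006,-0.0003,0],[0.006,-0.0003,0]], turn=[[0,0,0],[0,0,0],[0,0,0],[0,0,0],[0,0,0]])

```text
time_s: 9.15
eef_pos: [519.6, 181.3, 140.2]
tcp_rot: [0.649, 0.28, 0.649, -0.281]
wrist_force: [-0.2, -0.6, 2.8]
finger_gap: 17.6
```

```bash
python3 crp.py 7
```

```text
9.15 [519.62 181.31 140.2 ] [-0.21 -0.56  2.84] [-0.013 -0.018 -0.013]
tool-frame force [-2.84 -0.54  0.27]
```

Emit:
step_arm(xyz=[[0.001,0,0],[0.002,0,0],[0.002,0,0]], turn=[[0,0,0],[0,0,0],[0,0,0]])

```text
time_s: 9.45
eef_pos: [519.6, 181.2, 138.2]
tcp_rot: [0.649, 0.28, 0.649, -0.281]
wrist_force: [-1.0, -0.5, 1.6]
finger_gap: 17.2
```

```bash
python3 look.py 8 hook_nose 167; python3 crp.py 8
```

```text
9.45 [519.6 181.2 138.2] [-1.  -0.5  1.6] 17.2
[[-0.0014, 0.7285, 0.685], [-0.001, 0.685, -0.7285], [-1.0, -0.0017, -0.0002]]
[573.3068271  231.09762524 281.25691066]
hook_nose [314.3 234.9] 0.69 [538.2 200.  167. ] [531.7 194.2 145.7]
9.55 [519.52 181.24 138.21] [-1.25 -1.3   0.81] [-0.308  0.277 -0.019]
tool-frame force [-0.81 -1.8   0.09]
```

View pics/w8c.png

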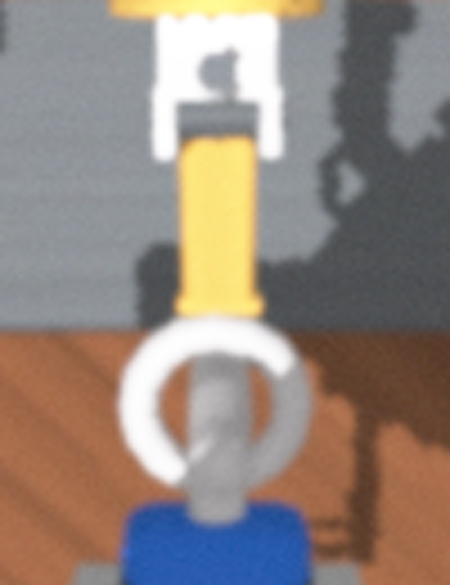

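```bash
cat > gate.py <<'E'
from h import *
import pickle,sys
tag=sys.argv[1]; p=np.array(eval(sys.argv[2]))
c=pickle.load(open(f"w{tag}.pkl","rb")); s=arm.sense(); T=rot(s["tcp_rot"])
for v in range(148,200,3):
    w=world(c,[(318.5,v)],np.median(c["depth"][v,317:321]),True)[0]; print(v,w.round(1),((w-p)@T).round(1))
E
python3 gate.py 7 [520.7,182.3,146.8]; echo; python3 gate.py 8 [519.6,181.2,138.2]
```

```text
148 [564.2 222.1 158.1] [-11.4  58.9   0.8]
151 [563.1 221.1 156.6] [-9.9 57.5  0.8]
154 [562.1 220.1 155.6] [-8.9 56.   0.8]
157 [561.1 219.2 155.6] [-8.9 54.7  0.8]
160 [560.1 218.2 154.8] [-8.1 53.2  0.8]
163 [559.1 217.2 154.4] [-7.7 51.9  0.8]
166 [558.2 216.4 155.2] [-8.5 50.6  0.8]
169 [557.  215.3 154. ] [-7.3 49.1  0.8]
172 [556.1 214.4 154.3] [-7.5 47.8  0.8]
175 [554.8 213.2 152.1] [-5.4 46.   0.8]
178 [553.9 212.4 152.8] [-6.1 44.7  0.8]
181 [552.7 211.2 151.6] [-4.9 43.1  0.8]
184 [551.7 210.3 151.7] [-5.  41.7  0.8]
187 [550.5 209.2 151. ] [-4.3 40.1  0.8]
190 [549.9 208.7 153.6] [-6.9 39.4  0.8]
193 [549.  207.8 154.1] [-7.3 38.1  0.8]
196 [547.9 206.8 153.9] [-7.1 36.6  0.8]
199 [546.5 205.5 152. ] [-5.3 34.7  0.8]

148 [563.7 221.7 157.8] [-19.7  59.8   0.7]
151 [562.6 220.7 155.5] [-17.4  58.4   0.7]
154 [561.7 219.8 155. ] [-16.9  57.    0.7]
157 [560.7 218.8 154.2] [-16.1  55.7   0.7]
160 [559.6 217.9 153. ] [-14.9  54.3   0.7]
163 [558.6 216.9 152.2] [-14.1  52.9   0.7]
166 [557.6 215.9 151.5] [-13.4  51.5   0.7]
169 [556.6 214.9 150.6] [-12.5  50.    0.7]
172 [555.5 214.  149.9] [-11.8  48.6   0.7]
175 [554.4 212.9 148.7] [-10.6  47.    0.7]
178 [553.3 211.8 147.9] [-9.7 45.5  0.7]
181 [552.2 210.8 147. ] [-8.8 44.   0.7]
184 [551.1 209.8 146.4] [-8.3 42.5  0.7]
187 [549.9 208.7 145.5] [-7.4 40.9  0.7]
190 [548.8 207.7 145.2] [-7.1 39.4  0.7]
193 [547.9 206.8 145.8] [-7.6 38.2  0.7]
196 [546.9 205.9 146. ] [-7.8 36.8  0.7]
199 [546.5 205.5 148.9] [-10.8  36.2   0.7]
```

Emit:
step_arm(xyz=[[0.001,0,0],[0.002,0,0],[0.002,0,0]], turn=[[0,0,0],[0,0,0],[0,0,0]])

```text
time_s: 9.85
eef_pos: [520.3, 182.1, 136.5]
tcp_rot: [0.649, 0.281, 0.649, -0.28]
wrist_force: [0.6, -0.2, -0.2]
finger_gap: 17.4
```

```bash
python3 crp.py 8
```

```text
9.85 [520.29 182.14 136.47] [ 0.56 -0.21 -0.2 ] [ 0.009 -0.004 -0.01 ]
tool-frame force [0.2  0.27 0.54]
```

Emit:
step_arm(xyz=[[0.001,0,0],[0.001,0,0]], turn=[[0,0,0],[0,0,0]])

```text
time_s: 10.05
eef_pos: [520.2, 182.0, 135.6]
tcp_rot: [0.649, 0.281, 0.649, -0.28]
wrist_force: [0.2, -0.0, -1.0]
finger_gap: 17.1
```

```bash
python3 look.py 9 hook_nose 167; python3 crp.py 9; python3 gate.py 9 [519.6,181.2,135.2]
```

```text
10.05 [520.2 182.  135.6] [ 0.2 -0.  -1. ] 17.1
[[0.0002, 0.7283, 0.6853], [0.0003, 0.6853, -0.7283], [-1.0, 0.0003, -0.0001]]
[573.76004831 231.75881445 278.81690429]
hook_nose [317.9 239.5] 0.56 [539.2 199.2 167. ] [532.8 193.2 146.5]
hook_nose [593.4 338.1] 0.41 [612.6  -4.6 167. ] [ 667.  -336.4   10.1]
10.15 [520.24 181.94 135.67] [ 0.29  0.35 -0.05] [ 0.012 -0.022 -0.003]
tool-frame force [ 0.05  0.45 -0.06]
148 [564.6 222.7 158. ] [-22.8  61.2   0.6]
151 [563.7 221.9 157.6] [-22.4  60.    0.6]
154 [562.8 221.  157.2] [-22.   58.7   0.6]
157 [561.8 220.1 156.5] [-21.3  57.4   0.6]
160 [561.  219.3 156.7] [-21.5  56.2   0.6]
163 [560.1 218.5 156.7] [-21.5  55.    0.6]
166 [559.2 217.6 156.5] [-21.3  53.8   0.6]
169 [558.3 216.8 156.7] [-21.5  52.6   0.6]
172 [557.5 216.  157.1] [-21.9  51.5   0.6]
175 [556.6 215.2 157.2] [-21.9  50.2   0.6]
178 [555.7 214.4 157.2] [-22.   49.    0.6]
181 [554.8 213.5 157.3] [-22.1  47.8   0.6]
184 [553.9 212.7 157.1] [-21.9  46.5   0.6]
187 [552.9 211.7 156.6] [-21.3  45.2   0.6]
190 [552.  210.9 156.9] [-21.7  44.    0.6]
193 [551.1 210.  156.8] [-21.6  42.7   0.6]
196 [550.2 209.2 156.8] [-21.6  41.5   0.6]
199 [549.2 208.3 156.5] [-21.3  40.1   0.6]
```

View pics/w9c.png

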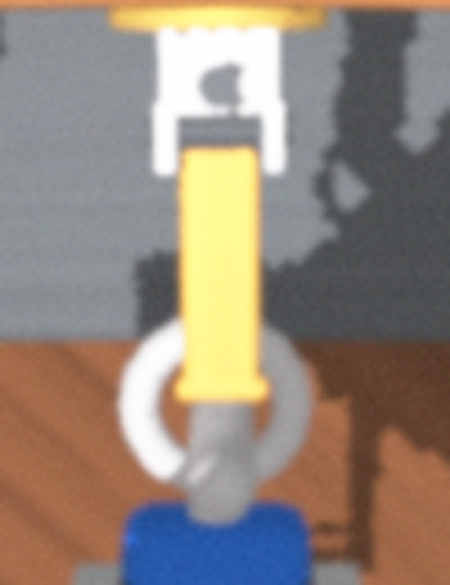

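Emit:
step_arm(xyz=[[0.0031,0.0012,0],[0.0063,0.0026,0],[0.0099,0.0045,0],[0.0135,0.0065,0],[0.0135,0.0065,0]], turn=[[0,0,0.075],[0,0,0.15],[0,0,0.225],[0,0,0.3],[0,0,0.3]])

```text
time_s: 10.65
eef_pos: [523.2, 184.4, 121.1]
tcp_rot: [0.683, 0.374, 0.6, -0.182]
wrist_force: [0.3, -0.3, 0.1]
finger_gap: 16.9
```

```bash
python3 look.py 10 hook_nose 167; python3 crp.py 10;  python3 -c "
from h import *; print(arm.sense()['joint_positions'].round(3))"
```

```text
10.65 [523.2 184.4 121.1] [ 0.3 -0.3  0.1] 16.9
[[0.2137, 0.6975, 0.684], [0.2012, 0.6538, -0.7295], [-0.956, 0.2935, -0.0006]]
[544.03130521 203.16165943 279.40525446]
hook_nose [318.  223.9] 0.82 [539.6 199.  167. ] [538.4 197.8 135.2]
10.75 [525.   186.07 122.43] [ 0.38 -0.08 -0.69] [-0.218  0.214 -0.036]
tool-frame force [0.73 0.01 0.32]
[ 0.01   0.355 -0.472  2.117  0.146  0.426 -1.355]
```

View pics/w10.png

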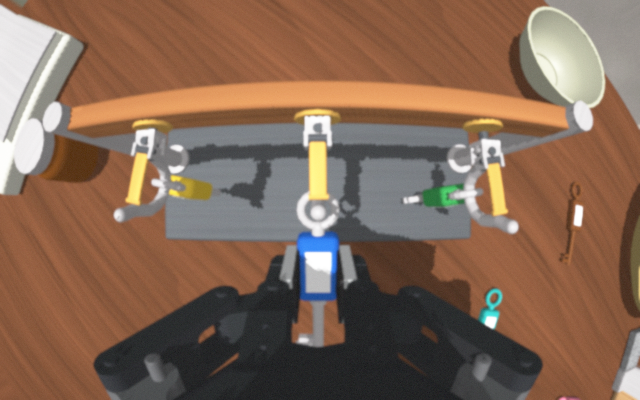

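Emit:
step_arm(xyz=[[0.0033,0.0006,0],[0.0067,0.0013,0],[0.0067,0.0013,0],[0.0067,0.0013,0]], turn=[[0,0,0.075],[0,0,0.15],[0,0,0.15],[0,0,0.15]])

```text
time_s: 11.15
eef_pos: [527.9, 188.9, 116.6]
tcp_rot: [0.695, 0.418, 0.571, -0.129]
wrist_force: [1.2, 0.4, -0.2]
finger_gap: 17.2
```

```bash
python3 crp.py 10;  python3 -c "
from h import *; s=arm.sense(); print(s['joint_positions'].round(3),rot(s['tcp_rot']).round(3))"
```

```text
11.15 [527.86 188.86 116.56] [ 1.21  0.35 -0.2 ] [-0.335  0.348 -0.002]
tool-frame force [0.67 0.92 0.57]
[ 0.12   0.361 -0.552  2.207  0.096  0.206 -1.269] [[ 0.316  0.656  0.685]
 [ 0.297  0.617 -0.728]
 [-0.901  0.434 -0.   ]]
```

Emit:
step_arm(xyz=[[0,0,0],[0,0,0],[0,0,0],[0,0,0],[0,0,0],[0,0,0]], turn=[[0,0,0],[0,0,0],[0,0,0],[0,0,0],[0,0,0],[0,0,0]], claw=-0.2)

```text
time_s: 11.75
eef_pos: [527.2, 188.5, 116.2]
tcp_rot: [0.695, 0.418, 0.57, -0.129]
wrist_force: [0.1, 0.8, 0.6]
finger_gap: 33.9
```

```bash
python3 look.py 11 key_center 100
```

```text
11.75 [527.2 188.5 116.2] [0.1 0.8 0.6] 33.9
[[0.3168, 0.6558, 0.6852], [0.2979, 0.617, -0.7284], [-0.9005, 0.4349, 0.0001]]
[530.31784121 190.77260455 276.89507732]
key_center [573.6 236. ] 0.89 [664.9  54.7 100. ] [733.5 -14.6   9.9]
key_center [325.3 214.4] 0.61 [550.  203.3 100. ] [542.6 198.6 166.4]
```

View pics/w11.png

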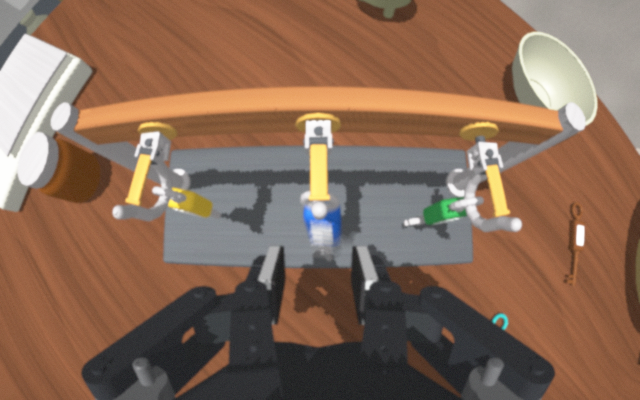

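Emit:
step_arm(xyz=[[-0.01,-0.02,0],[-0.03,-0.04,0],[-0.06,-0.06,0],[-0.1,-0.07,0],[-0.12,-0.07,0],[-0.12,-0.07,0],[-0.12,-0.07,0]], turn=[[0,0,0],[0,0,-0.05],[0,0,-0.1],[0,0,-0.15],[0,0,-0.2],[0,0,-0.2],[0,0,-0.2]])

```text
time_s: 12.55
eef_pos: [443.7, 109.5, 193.9]
tcp_rot: [0.679, 0.36, 0.608, -0.197]
wrist_force: [-0.3, -0.1, -0.3]
finger_gap: 34.4
```

Emit:
step_arm(xyz=[[0,0,0],[0,0,0],[0,0,0],[0,0,0],[0,0,0],[0,0,0],[0,0,0],[0,0,0],[0,0,0],[0,0,0]], turn=[[0,0,0],[0,0,0],[0,0,0],[0,0,0],[0,0,0],[0,0,0],[0,0,0],[0,0,0],[0,0,0],[0,0,0]])

```text
time_s: 13.55
eef_pos: [443.3, 109.5, 193.8]
tcp_rot: [0.679, 0.359, 0.609, -0.197]
wrist_force: [-0.8, 0.6, 0.3]
finger_gap: 34.1
```

```bash
python3 look.py 12 key_center,hook_nose 85,167
python3 - <<'E'
from h import *
import pickle
c=pickle.load(open("w12.pkl","rb")); crop(c,"w12c.png",200,30,440,210,3.3)
s=viewer.camera("scene"); crop(s,"s12.png",340,140,460,270,4.5); cv2.imwrite("pics/sfull.png",s["pixels"])
E
```

```text
13.55 [443.3 109.5 193.8] [-0.8  0.6  0.3] 34.1
[[0.1803, 0.7058, 0.6851], [0.1695, 0.6638, -0.7284], [-0.9689, 0.2474, 0.0001]]
[469.50030379 133.51746601 350.60293839]
key_center [537.3 131.5] 0.97 [676.2  10.7  85. ] [731.9 -22.4  13.4]
key_center [319.7  58.9] 0.93 [559.8 215.8  85. ] [551.3 208.1 109.9]
key_center [463.8 213.1] 0.68 [549.1  21.9  85. ] [570.7  -8.3  12.9]
key_center [554.5 314.5] 0.64 [ 557.4 -162.3   85. ] [ 581.1 -242.1   13.4]
hook_nose [317.3  42.1] 0.83 [539.9 200.  167. ] [540.1 200.1 166.5]
```

View pics/w12c.png

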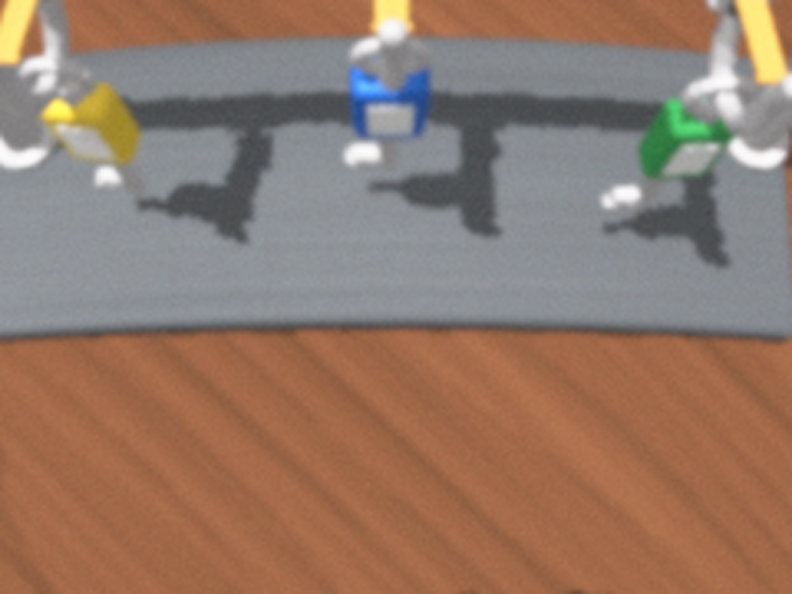

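View pics/s12.png

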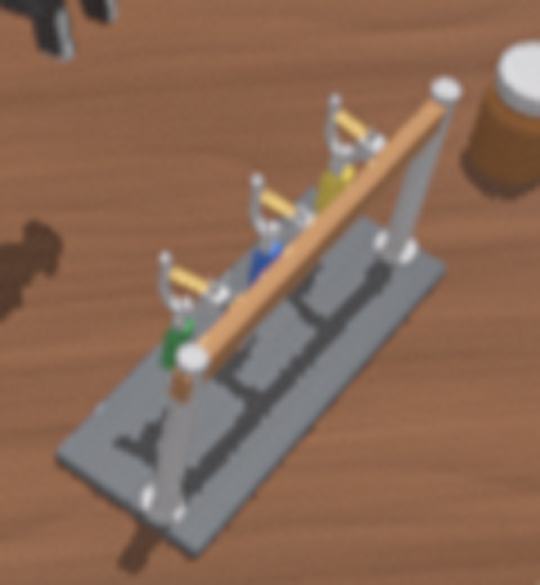

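View pics/sfull.png

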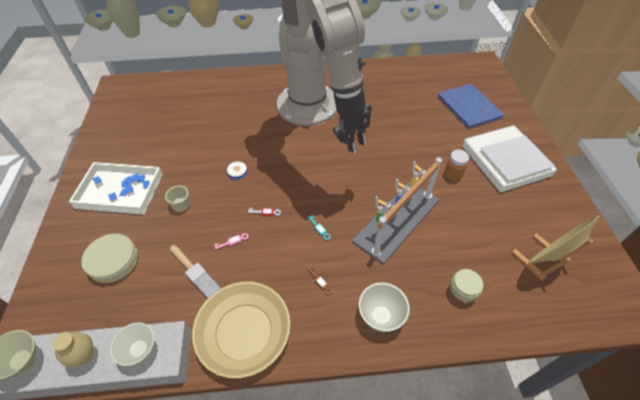

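Emit:
step_arm(xyz=[[0,0,0],[0,0,0],[0,0,0],[0,0,0],[0,0,0],[0,0,0],[0,0,0],[0,0,0],[0,0,0],[0,0,0]], turn=[[0,0,0],[0,0,0],[0,0,0],[0,0,0],[0,0,0],[0,0,0],[0,0,0],[0,0,0],[0,0,0],[0,0,0]])

```text
time_s: 14.75
eef_pos: [443.3, 109.5, 193.8]
tcp_rot: [0.679, 0.359, 0.609, -0.197]
wrist_force: [0.6, -0.2, 0.1]
finger_gap: 34.5
```

```bash
python3 look.py 13 key_center,hook_nose 85,167
python3 - <<'E'
from h import *
import pickle
a=pickle.load(open("w12.pkl","rb"));b=pickle.load(open("w13.pkl","rb"))
d=np.abs(a["pixels"].astype(int)-b["pixels"]).max(2); print((d>60).sum(), np.argwhere(d>60)[:10])
crop(b,"w13c.png",260,10,380,110,6)
E
```

```text
14.75 [443.3 109.5 193.8] [ 0.6 -0.2  0.1] 34.5
[[0.1802, 0.7058, 0.6851], [0.1695, 0.6638, -0.7285], [-0.9689, 0.2474, 0.0]]
[469.49522441 133.52969222 350.57223655]
key_center [463.  211.9] 0.92 [549.3  23.4  85. ] [571.   -6.6  12.7]
key_center [536.  128.8] 0.8 [677.   13.8  85. ] [733.7 -18.9  12.5]
key_center [555.6 313.6] 0.79 [ 559.2 -162.9   85. ] [ 583.3 -242.7   13.5]
key_center [318.9  46.5] 0.75 [568.8 225.3  85. ] [541.6 200.1 157.9]
key_center [317.6  61.7] 0.57 [556.4 215.2  85. ] [548.5 207.8 109.1]
109 [[ 61 314]
 [ 61 315]
 [ 61 316]
 [ 61 317]
 [ 61 318]
 [ 61 319]
 [ 61 320]
 [ 62 315]
 [ 62 316]
 [ 62 317]]
```

View pics/w13c.png

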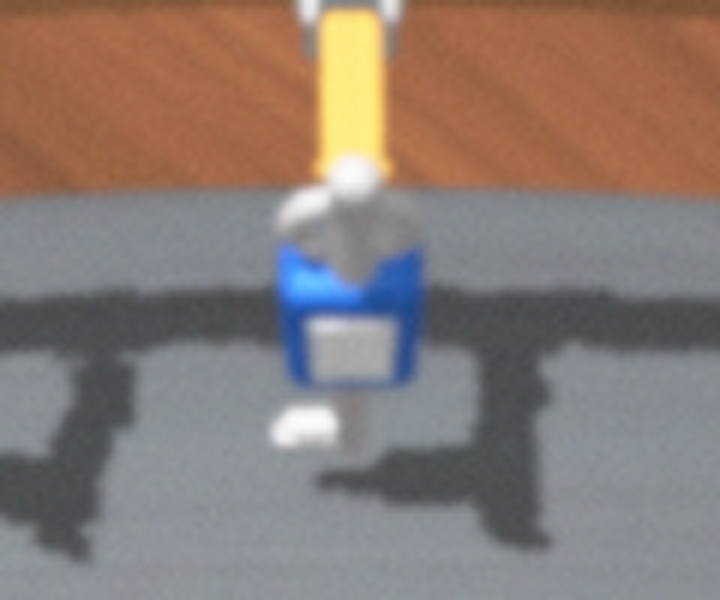

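Emit:
step_arm(xyz=[[0,0,0],[0,0,0],[0,0,0],[0,0,0],[0,0,0],[0,0,0],[0,0,0],[0,0,0],[0,0,0],[0,0,0]], turn=[[0,0,0],[0,0,0],[0,0,0],[0,0,0],[0,0,0],[0,0,0],[0,0,0],[0,0,0],[0,0,0],[0,0,0]])

```text
time_s: 15.9
eef_pos: [443.3, 109.5, 193.8]
tcp_rot: [0.679, 0.359, 0.609, -0.197]
wrist_force: [-0.7, -1.2, -1.0]
finger_gap: 34.1
```

Emit:
step_arm(xyz=[[0,0,0],[0,0,0],[0,0,0],[0,0,0],[0,0,0],[0,0,0],[0,0,0],[0,0,0],[0,0,0],[0,0,0]], turn=[[0,0,0],[0,0,0],[0,0,0],[0,0,0],[0,0,0],[0,0,0],[0,0,0],[0,0,0],[0,0,0],[0,0,0]])

```text
time_s: 16.9
eef_pos: [443.3, 109.5, 193.8]
tcp_rot: [0.679, 0.359, 0.609, -0.197]
wrist_force: [0.9, -0.8, 0.5]
finger_gap: 33.8
```

Emit:
step_arm(xyz=[[0,0,0],[0,0,0],[0,0,0],[0,0,0],[0,0,0],[0,0,0],[0,0,0],[0,0,0],[0,0,0],[0,0,0]], turn=[[0,0,0],[0,0,0],[0,0,0],[0,0,0],[0,0,0],[0,0,0],[0,0,0],[0,0,0],[0,0,0],[0,0,0]])

```text
time_s: 17.9
eef_pos: [443.3, 109.5, 193.8]
tcp_rot: [0.679, 0.359, 0.609, -0.197]
wrist_force: [-0.4, 0.7, -0.3]
finger_gap: 34.2
```

Run:
```python
from h import *
import time
L=[viewer.camera("wrist") for i in range(6)]
for x in L[1:]:
    d=np.abs(L[0]["pixels"].astype(int)-x["pixels"]).max(2); print((d>60).sum())
crop(L[-1],"w14c.png",260,10,380,110,6); print(arm.sense()["time_s"])
d=L[-1]["depth"]; print([world(L[-1],[(318,v)],d[v,318],True)[0].round(1).tolist() for v in (30,35,62,68)])
```

```text
0
0
0
0
0
18.2
[[551.5, 210.2, 156.4], [548.4, 207.3, 156.6], [548.7, 207.6, 108.3], [548.8, 207.6, 95.0]]
```

View pics/w14c.png

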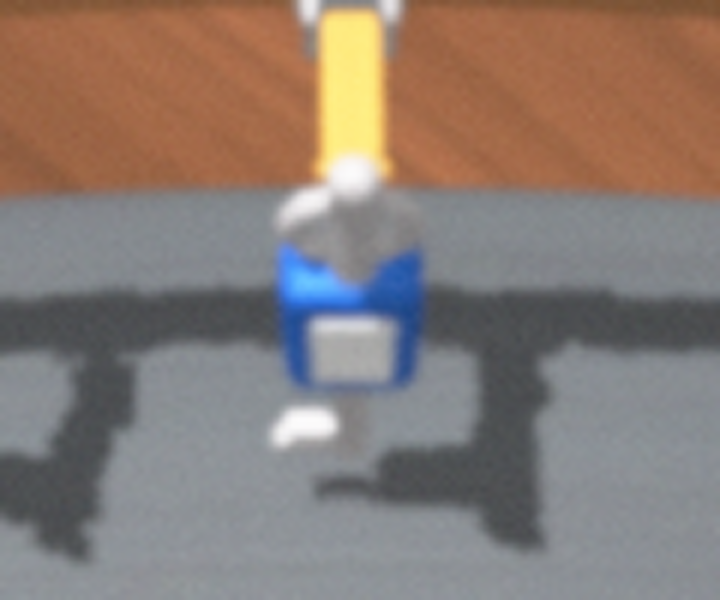

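The key hangs vertically and still, the gate is level at about 156.5 mm, and the ring is inside the hook. I'm handing the job in.

```bash
python3 -c "
from workcell import workorder
print(workorder.finish_job())"
```

```text
the job is handed in; nothing more can be done
None
```

The blue-headed key is hanging on the empty middle hook, with its ring inside and the gate snapped shut over it. I handed the job in at about 18 s of the 61 s limit.

- **Grasp:** I picked the key up across its 20 mm width. The finger opening read about 17.4 mm instead of 20. I took this as compliance, and the key did not slip.
- **Hook:** It stood almost square, about 40 mm out of the rail face, which is the fully screwed-in end of its range.
- **Threading:** I slid the ring down over the nose and along its inner face. The largest force reading at the gate was about 3 N, and the gate then snapped shut.
- **Release:** I tilted the key about 26° around the bend before letting go, rather than further, because one wrist joint was close to its range limit. The key swung for a few seconds and then settled.

**Last checks:**
- The gate is level at about 156.5 mm, its shut height.
- The key's head hangs straight below the seat, and six pictures in a row showed no movement.
- In the scene picture taken just after release, the green and yellow keys still hung on their hooks and everything else looked undisturbed.
- The gripper is clear of the rack, and no check failed.

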